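Swing the battery tray home and clamp it

TASK

Push the tray near its free corner so that it pivots on its pin, with the battery riding in it, until it rests snugly against the rubber-tipped stop screw; press it there gently for a moment. Only then slide the steel keeper up from behind until it nips the tray against the stop, and let go with the keeper touching the tray. Push lightly all the way, do not touch the battery, and leave the other things on the bench where they are.

Things in the scene. Friction and masses are not known exactly. Their poses are not given: they have to be found in the camera images.
- cradle: Fixed grey base plate 270 x 270 x 6 mm on the bench, spanning x -155..115, y -50..220 mm. Origin: on the axis of its upright pivot pin, at bench height. +x: the way the tray's free end swings home and the keeper slides; +y: from the pin along the tray when home; z up. Plate top 6 mm and pin cap (20 mm wide) 20 mm above the bench.
- stop: Steel stop block 26 x 36 x 30 mm high, fixed at cradle x 88, y 145-160 mm. Origin: middle of its face looking to cradle -x, 16 mm above the bench; axes as cradle. A rigid rubber-tipped screw stands out of that face to -x by 4 to 38 mm; its setting is not measured. Its tip meets the tray's far wall (tray x 70 mm). 3-10 N on it is right, over 12 N spoils it.
- tray: Loose tray, x -20..70, y -20..185 mm, walls 20 high, 4 thick. Origin: on its pin hole's axis (1 mm play), underside, 6 mm above the bench. Slides flat, turning on the pin; starts 0.26-0.46 rad anticlockwise of the cradle; home is where the screw stops it, 0.14 to -0.10 rad. Sliding it by the free corner takes 2-6 N, and some 6-7 N more seats it on the screw; stays where left.
- tray_corner (a point): Point on the outer face of the tray's near long wall (looking to tray -x), 170 mm from the pin along tray y, 15 mm short of the free corner, half-way up the wall (16 mm above the bench): the place to push, towards tray +x. Axes as the tray.
- tray_side (a point): Point on the same outer face, 110 mm from the pin along tray y, half-way up: where the keeper's nose will touch. Axes as the tray.
- battery_center (a point): Centre of the battery standing in the tray: white case, black lid, 43 x 97 x 52 mm high (long along tray y), loose between low ribs, 0.35 to 0.7 kg. Its terminals reach 67 mm above the bench. Not to be touched.
- keeper (a joint): Slide of the steel keeper along cradle +x, in m: 0 to 0.008 at the start (parked), 0.115 end of track; its nose meets the home tray at about 0.06 to 0.095. Friction about 2 N; stays where left.
- keeper_nose (a point): Foremost point of the keeper's round nose (radius 8 mm, upright), 16 mm above the bench, at cradle y 110 mm. Axes as the cradle.
- keeper_back (a point): Middle of the back face (looking to cradle -x) of the keeper's upright push tab (10 thick, 24 wide, top 52 mm above the bench), 38 mm behind the nose, 30 mm above the bench. Push it to cradle +x. To nip the tray against the stop takes about 10-15 N on the tab; over 20 N between keeper and tray is too much.
- spare: Bystander: upright black battery 47 x 70 x 65 mm. Origin at the centre of its underside. Leave alone.
- jar: Bystander: glass jar, 52 mm wide, 70 mm high. Origin at the centre of its underside. Leave alone.
- wrench: Bystander: wrench lying flat, 150 mm long. Leave alone.
Things that resemble listed ones, but are neither listed nor needed, are in the scene too. What is shaped like the part that bears battery_center but pink is not meant.

How it is judged:
On the way, in this order (a step that is already met when the one before it is completed fails the run):
1. the tray is pressed on the stop screw with more than 1.5 N for 0.25 s, by the fingers near its free corner, while the keeper is still parked (contact force between tray and stop above 1.5 N and value of joint keeper below 0.02 m and horizontal distance between the grasp point and tray_corner below 0.08 m), for 0.25 s.
2. the keeper nips the tray against the stop: more than 2 N on the keeper and 1 N on the stop for 0.2 s (contact force between keeper and tray above 2 N and contact force between tray and stop above 1 N and value of joint keeper above 0.04 m), for 0.2 s.
At the end, for the whole second after the job is handed in: The tray lies still within 0.18 rad of the cradle's heading, the keeper's nose is within 2.5 mm of its near wall, and the battery stands upright in its place in the tray (x of tray_side in the frame of keeper_nose between -0.0025 and 0.0025 m and angle between the x axis of tray and the x axis of cradle, either way round below 0.18 rad and linear speed of tray below 0.01 m/s and angle between battery_center's own z axis and vertical below 0.1 rad and horizontal distance between battery_center and tray_side below 0.052 m); the robot touches nothing.
It fails at once if the tray is pressed on the stop with more than 12 N (contact force between tray and stop above 12 N).
It fails at once if the keeper is pressed on the tray with more than 20 N (contact force between keeper and tray above 20 N).
It fails at once if the robot presses on the battery (over 1 N) (contact force between any of the fingers, the arm and battery above 1 N).
It fails at once if a bystander is moved by more than 15 mm (distance of any of spare, jar, wrench from where it was at the start of the episode above 0.015 m).
It also fails if it takes over 72 s, if anything falls off the work surface, if the arm or the gripper's body presses on something with over 40 N, if the wrist force passes 120 N, or if a joint passes its speed limit or range.

ROBOT

A 7-joint arm with a two-finger parallel gripper is mounted at the origin on the work surface. World frame = base frame: x ahead of the robot, y to its left, z up, the work surface at z = 0. Lengths are in m, angles in rad, forces in N, time in s.
With the tool pointing down it reaches from about 0.425 to 0.925 m from the base axis. Payload 6.8 kg.
Tool frame: the origin (TCP) lies on the centre line of the jaws, within the pads' length; the fingertips stand bot.finger_overhang ahead of it and the grasp point (between the pads) lies 3 mm ahead of it (bot.finger_overhang is the distance from the TCP to the fingertips, in m); z points along the fingers, y is the direction in which the jaws open and shut (so a half turn about z gives the same grasp; the last joint's range is limited). The gripper opens to 85 mm and grips with 20 to 120 N. Pads are 22 mm wide; open, the fingers measure 114 mm over their backs; the gripper's body (76 mm by 85 mm) begins 54 mm behind the grasp point. The pads swing forward as they close: fully open they stand 13 mm farther back than shut.
Start: joints at [1.077, 0.477, 0.022, 1.555, -0.011, 1.109, -0.083], TCP at [0.254, -0.625, 0.253] pointing down, gripper open.
Joint ranges: [-2.96, 2.96], [-0.34, 2.1], [-1.41, 1.46], [0.24, 2.44], [-1.37, 4.51], [0.17, 1.92], [-2.96, 2.96]. Speed limits (rad/s): [2.39, 2.39, 3.14, 3.14, 3.14, 3.14, 3.14].

INTERFACE

Orientations are given as a unit quaternion [w, x, y, z].
In Python, from station import bot gives the robot as it stands.
- The arm moves only by the tool drive_tool, never from a script. Its argument "increments" is text: rows parted by semicolons, each of 4 numbers parted by spaces: the shift along the world's x, y, z in m, then the turn about the world's z in rad. In form: tx ty tz spin; .... A call has 1 to 12 rows; each row shifts and turns the commanded pose from where the row before left it; what a row does not reach is not made up. A row lasts 1/12 s, in which the tool goes at most 41.7 mm and 7.16 degrees, less where a joint would pass 70% of its speed; a pose out of reach is approached as far as the arm can. A call is refused whole if a number of a shift passes 0.0417 or a number of a turn 0.125, either way. A call with a gripper value outside its range is refused whole. "grip" is the opening, from 0 (shut) to 1 (fully open), set as the call begins (left out, the last holds). The fingers move at their own pace and stop on an object; "squeeze" is the grip in N (left out, the last holds). Time passes only in rows, so rows that do not move let the fingers close. It gives the time, the measured TCP pose, the force and the opening at its end, in the units of the state.
- bot.get_obs(): the state, without advancing time (a new reading comes with each control period).
- bot.read_camera(name): name is "scene" or "top" or "wrist"; returns the picture (400x640x3 uint8, red, green, blue); there is no depth.
- bot.calibration(name): a dict with "fx", "fy", "cx", "cy" (pixels), "camera_from_world" (4x4, takes a point from world to camera coordinates). Camera axes: x right, y down, z forward; pixel columns grow to the right and rows downward; lengths in m; the calibration is good to about 2 mm. A picture is of the moment at which its call begins: read the wrist's pose just before it. calibration takes no time and is no camera call; for the wrist camera it gives the pose at the moment of the call.
- bot.hand_in(): hands the job in, once; it reports no verdict.
The state is a dict: "t": time; "q": joint angles; "joint_vel": joint speeds; "joint_torque": joint torques, N m; "eef_pos": TCP position; "tool_rot": TCP orientation; "contact_force": force on the tool from outside, world axes, zero at the start; "torque": the same for the moment, N m; "gripper_width": opening from 0.0 (shut) to 1.0 (fully open).
Only numpy, scipy, OpenCV 4.12 (cv2) and the standard library are available. Lean on these libraries where they do the work, as an engineer would, in place of code of your own. Each camera call takes 0.05 s, during which the arm holds its last target.

## Working session

There is one attempt and no reset: what is moved stays moved. The work goes in short steps, Python scripts to look and compute and a tool call to move; the robot and the scene stay as the last step left them, time stands still between calls to the robot, and variables do not carry over. Pictures are saved under pics/ and viewed, and the job is handed in when it is done.

Besides the shell and the picture viewer there is one more tool, called after "Call:" by a JSON object that holds its "method" and its "body", one argument or row to a line. drive_tool: Moves the arm, as the interface text tells. Its arguments: {"type":"object","properties":{"increments":{"type":"string"},"grip":{"type":"number"},"squeeze":{"type":"number"}},"required":["increments"]}

```bash
mkdir -p pics; ls; python3 - <<'E'
from station import bot
import cv2,json
o=bot.get_obs();print(o, bot.finger_overhang)
for n in ["scene","top","wrist"]:
    c=bot.calibration(n);print(n,c)
    im=bot.read_camera(n);cv2.imwrite(f"pics/a_{n}.png",im[:,:,::-1])
E
```

```text
pics
{'t': 0.0, 'q': array([ 1.07684966,  0.47782116,  0.02235798,  1.55646573, -0.01149921,
        1.10930728, -0.08310448]), 'joint_vel': array([-0.00029383,  0.00163755, -0.00217053,  0.00254463, -0.0004423 ,
       -0.00050786,  0.00065472]), 'joint_torque': array([-8.36161894e-05, -5.96447361e+01,  1.60763685e+00, -2.81189060e+01,
        1.23854616e-02,  9.47127293e-03, -4.84498287e-06]), 'eef_pos': array([ 0.25379771, -0.6248621 ,  0.2523059 ]), 'tool_rot': array([-9.01902828e-04,  9.81447405e-01,  1.91729271e-01, -2.52308691e-04]), 'contact_force': array([-0.25214522,  0.56219745,  0.1029948 ]), 'torque': array([ 0.02388233, -0.02123028, -0.02475823]), 'gripper_width': 0.9999469564361533} 0.022
scene {'fx': 441.7963680182313, 'fy': 441.7963680182313, 'cx': 319.1580316726123, 'cy': 199.7382241156646, 'camera_from_world': array([[ 0.86726709,  0.49760355, -0.01544308, -0.50282631],
       [ 0.34615738, -0.62502713, -0.69965431, -0.16872049],
       [-0.35780282,  0.60144142, -0.71431461,  1.17735081],
       [ 0.        ,  0.        ,  0.        ,  1.        ]])}
top {'fx': 421.9888098940388, 'fy': 421.9888098940388, 'cx': 318.8763113358126, 'cy': 200.68489634195456, 'camera_from_world': array([[ 0.09994093, -0.99499139, -0.00198422, -0.04621044],
       [-0.97082776, -0.09707661, -0.21924778,  0.57577849],
       [ 0.21795703,  0.02383817, -0.97566719,  0.7802179 ],
       [ 0.        ,  0.        ,  0.        ,  1.        ]])}
wrist {'fx': 300.643307011983, 'fy': 300.643307011983, 'cx': 317.3972379552661, 'cy': 197.7443900117655, 'camera_from_world': array([[ 3.76853923e-01, -9.26272237e-01, -9.29522795e-04,
        -6.74856572e-01],
       [-8.76007243e-01, -3.56729331e-01,  3.24585110e-01,
        -4.23972263e-02],
       [-3.00985764e-01, -1.21506903e-01, -9.45856037e-01,
         3.81256645e-01],
       [ 0.00000000e+00,  0.00000000e+00,  0.00000000e+00,
         1.00000000e+00]])}
```

View pics/a_scene.png

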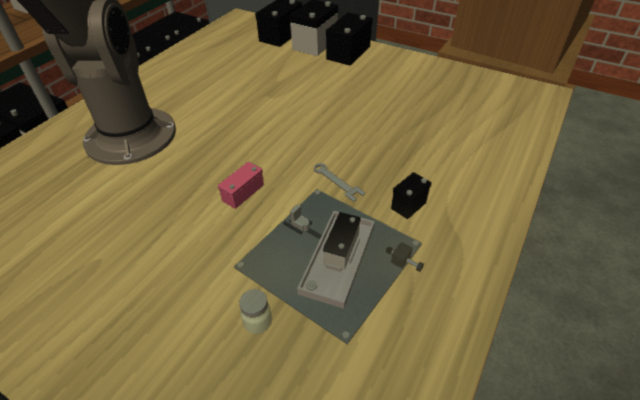

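View pics/a_top.png

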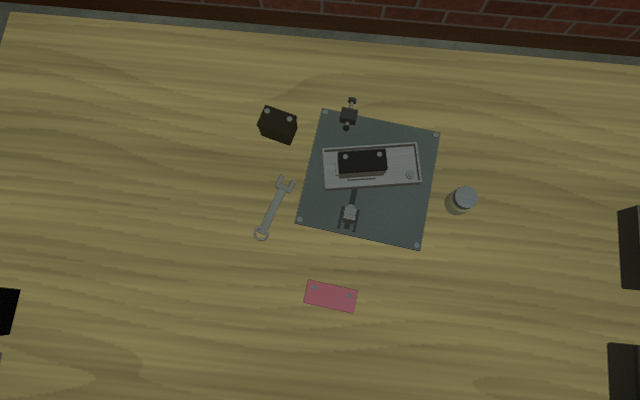

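View pics/a_wrist.png

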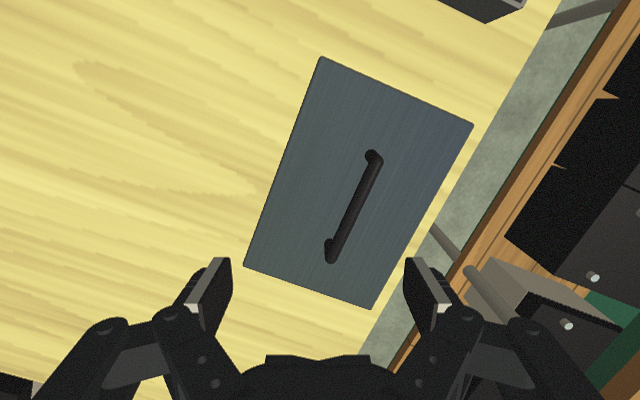

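```bash
cat > h.py <<'E'
import numpy as np,cv2
from station import bot
def ray(c,px,z):
    M=np.array(c["camera_from_world"]);R=M[:3,:3];o=-R.T@M[:3,3]
    px=np.atleast_2d(px).astype(float)
    d=np.c_[(px[:,0]-c["cx"])/c["fx"],(px[:,1]-c["cy"])/c["fy"],np.ones(len(px))]@R
    return o+d*((z-o[2])/d[:,2])[:,None]
def proj(c,P):
    M=np.array(c["camera_from_world"]);P=np.atleast_2d(P)
    q=P@M[:3,:3].T+M[:3,3]
    return np.c_[q[:,0]/q[:,2]*c["fx"]+c["cx"],q[:,1]/q[:,2]*c["fy"]+c["cy"]]
E
python3 - <<'E'
from h import *
im=cv2.imread("pics/a_top.png");c=bot.calibration("top")
cv2.imwrite("pics/b_top.png",cv2.resize(im[90:260,250:490],None,fx=3.3,fy=3.3,interpolation=cv2.INTER_CUBIC))
im2=cv2.imread("pics/a_scene.png")
cv2.imwrite("pics/b_scene.png",cv2.resize(im2[170:350,210:450],None,fx=3.3,fy=3.3,interpolation=cv2.INTER_CUBIC))
# plate: blueish
for n,a,z0,roi in (("top",im,.006,(90,260,280,450)),("scene",im2,.006,(180,345,225,430))):
    cc=bot.calibration(n)
    b,g,r=[a[:,:,i].astype(int) for i in range(3)]
    m=((r-b)<12)&(b>40)
    mm=np.zeros(m.shape,np.uint8);mm[roi[0]:roi[1],roi[2]:roi[3]]=m[roi[0]:roi[1],roi[2]:roi[3]]*255
    mm=cv2.morphologyEx(mm,cv2.MORPH_OPEN,np.ones((5,5)))
    cs,_=cv2.findContours(mm,cv2.RETR_EXTERNAL,cv2.CHAIN_APPROX_NONE)
    k=max(cs,key=cv2.contourArea);h=cv2.convexHull(k)
    p=cv2.approxPolyDP(h,8,True)[:,0];W=ray(cc,p,z0)
    print(n,p.tolist(),W.round(4).tolist(),cv2.minAreaRect(ray(cc,h[:,0],z0)[:,:2].astype(np.float32)))
E
```

```text
top [[322, 109], [439, 132], [419, 249], [296, 223]] [[0.8016, 0.027, 0.006], [0.7725, -0.237, 0.006], [0.5084, -0.2053, 0.006], [0.5375, 0.0562, 0.006]] ((0.6602761149406433, -0.08985011279582977), (0.2686838209629059, 0.2799963653087616), 83.06466674804688)
scene [[312, 194], [401, 234], [395, 277], [341, 336], [271, 291], [258, 252]] [[0.5371, 0.0417, 0.006], [0.7592, 0.0297, 0.006], [0.7904, -0.0753, 0.006], [0.7572, -0.2333, 0.006], [0.6007, -0.2174, 0.006], [0.526, -0.1542, 0.006]] ((0.6547683477401733, -0.08985260128974915), (0.2690025866031647, 0.2670687437057495), 82.89664459228516)
```

View pics/b_top.png

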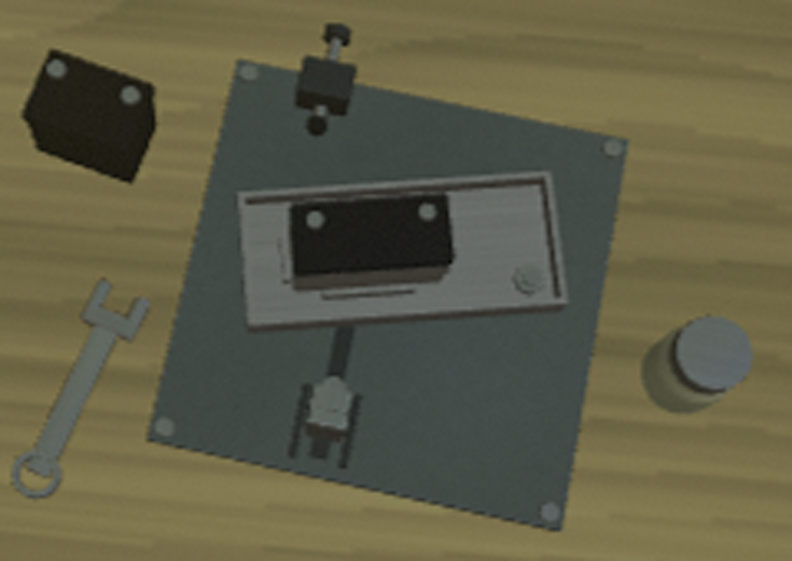

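View pics/b_scene.png

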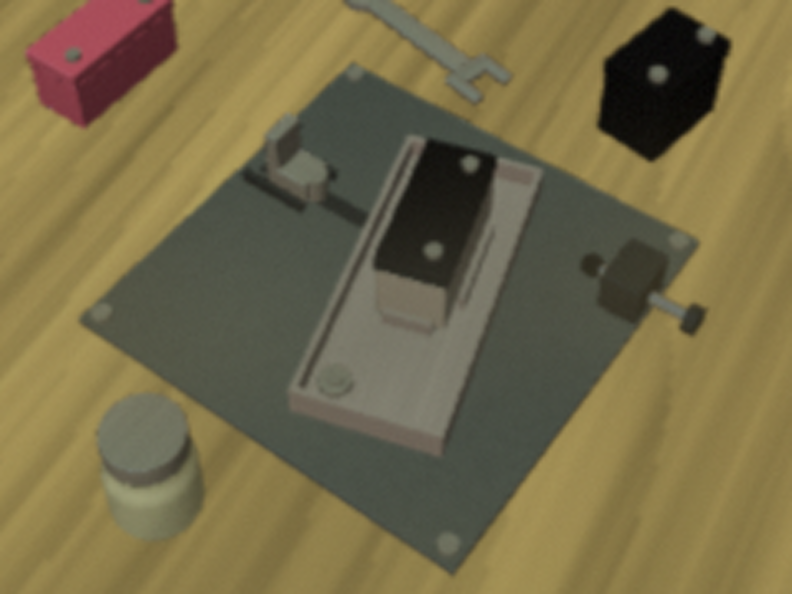

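```bash
cat >> h.py <<'E'
def rigid(A,B):
    A=np.array(A,float)[:,:2];B=np.array(B,float)[:,:2];a=A.mean(0);b=B.mean(0)
    H=(A-a).T@(B-b);th=np.arctan2(H[0,1]-H[1,0],H[0,0]+H[1,1])
    R=np.array([[np.cos(th),-np.sin(th)],[np.sin(th),np.cos(th)]]);t=b-R@a
    return th,t,(A@R.T+t-B)
E
python3 - <<'E'
from h import *
T=lambda p:np.array(p)/3.3+[250,90]-0.35
S=lambda p:np.array(p)/3.3+[210,170]-0.35
ct=bot.calibration("top");cs=bot.calibration("scene")
pl=np.array([[.115,.22],[.115,-.05],[-.155,-.05],[-.155,.22]])
A=[ray(ct,T([[238,60],[627,138],[560,530],[148,440]]),.006), ray(cs,S([[698,242],[455,574],[80,320],[352,64]]),.006)]
for w in A:
    th,t,e=rigid(pl,w);print("cradle",th,t,(e*1e3).round(1).tolist())
th,t,e=rigid(np.r_[pl,pl],np.vstack(A));print("both",th,t)
R=np.array([[np.cos(th),-np.sin(th)],[np.sin(th),np.cos(th)]])
# tray outer top z .026
tr=np.array([[.07,.185],[.07,-.02],[-.02,-.02],[-.02,.185]])
B=[ray(ct,T([[238,193],[549,171],[567,302],[248,326]]),.026), ray(cs,S([[543,172],[441,441],[290,393],[412,136]]),.026)]
for w in B:
    th2,t2,e=rigid(tr,w);print("tray",th2,t2,"rel",th2-th,(t2-t)@R,(e*1e3).round(1).tolist())
print("pin cap top",(ray(ct,T([[528,280]]),.02)[:,:2]-t)@R,(ray(cs,S([[335,376]]),.02)[:,:2]-t)@R)
# screw tip dark ball z 16
print("tip",(ray(ct,T([[316,126]]),.016)[:,:2]-t)@R,(ray(cs,S([[590,264]]),.016)[:,:2]-t)@R)
print("keeper tab top center",(ray(cs,S([[285,127]]),.052)[:,:2]-t)@R, "nose", (ray(cs,S([[327,178]]),.026)[:,:2]-t)@R, (ray(ct,T([[334,378]]),.026)[:,:2]-t)@R)
print(proj(ct,[*(R@[-.1,.11]+t),.016]))
E
```

```text
cradle -0.11707433660334991 [ 0.6652732 -0.176095 ] [[0.8, 1.2], [-0.3, -0.8], [-0.4, -1.5], [-0.2, 1.2]]
cradle -0.12027539949333708 [ 0.66482193 -0.17653412] [[1.2, 0.6], [-0.3, 0.1], [-0.5, -0.7], [-0.3, -0.0]]
both -0.11867711760743434 [ 0.66504738 -0.17631469]
tray 0.17529965661668334 [ 0.66534458 -0.17610182] rel 0.29397677422411767 [0.00026991 0.00024657] [[0.1, 0.5], [0.5, -0.3], [-0.5, -0.2], [-0.1, -0.0]]
tray 0.1622867040865195 [ 0.66445887 -0.17648381] rel 0.28096382169395384 [-0.00056435 -0.00023761] [[1.2, 0.6], [0.8, 0.5], [-1.2, 0.0], [-0.8, -1.1]]
pin cap top [[-0.00160333  0.00148123]] [[-0.00219176  0.00167982]]
tip [[0.07445485 0.15715108]] [[0.07203255 0.15755406]]
keeper tab top center [[-0.12550835  0.11306882]] nose [[-0.09292116  0.11246487]] [[-0.09372573  0.11115866]]
[[350.46144515 208.15425519]]
```

Call:
{"method": "drive_tool", "body": {
  "increments": "0.019 0.036 0 -0.1;0.019 0.036 0 -0.1;0.019 0.036 0 -0.1;0.019 0.036 0 -0.1;0.019 0.036 0 -0.065;0.019 0.036 0 0;0.019 0.036 0 0;0.019 0.036 0 0;0.019 0.036 0 0;0.019 0.036 0 0;0.019 0.036 0 0;0.019 0.036 0 0",
  "grip": 0,
  "squeeze": 20
}}

```text
t: 1.15
eef_pos: [0.4824, -0.1915, 0.2533]
tool_rot: [0.0, 0.999, -0.04, -0.0]
contact_force: [0.0, -0.2, -0.1]
gripper_width: -0.002
```

Call:
{"method": "drive_tool", "body": {
  "increments": "0.0165 0.0305 0 0;0.0165 0.0305 0 0;0.0165 0.0305 0 0;0.0165 0.0305 0 0;0.0165 0.0305 0 0;0.0165 0.0305 0 0;0 0 -0.03 0;0 0 -0.03 0;0 0 -0.03 0;0 0 -0.03 0;0 0 -0.03 0;0 0 0 0"
}}

```text
t: 2.15
eef_pos: [0.5768, -0.0107, 0.0976]
tool_rot: [0.0, 0.999, -0.039, -0.005]
contact_force: [-1.5, 0.1, -0.4]
gripper_width: 0.001
```

```bash
python3 - <<'E'
from h import *
o=bot.get_obs();print(o["t"],o["eef_pos"],o["tool_rot"],o["contact_force"])
for n in ["top","wrist","scene"]:
    im=bot.read_camera(n)[:,:,::-1]
    if n=="top": im=cv2.resize(im[90:260,250:490],None,fx=3.3,fy=3.3,interpolation=cv2.INTER_CUBIC)
    if n=="scene": im=cv2.resize(im[150:330,210:450],None,fx=3.3,fy=3.3,interpolation=cv2.INTER_CUBIC)
    cv2.imwrite(f"pics/c_{n}.png",im)
E
```

```text
2.15 [ 0.57677221 -0.01066019  0.097644  ] [ 4.74886644e-04  9.99209993e-01 -3.94026945e-02 -5.15668391e-03] [-1.50589702  0.13193198 -0.389793  ]
```

View pics/c_wrist.png

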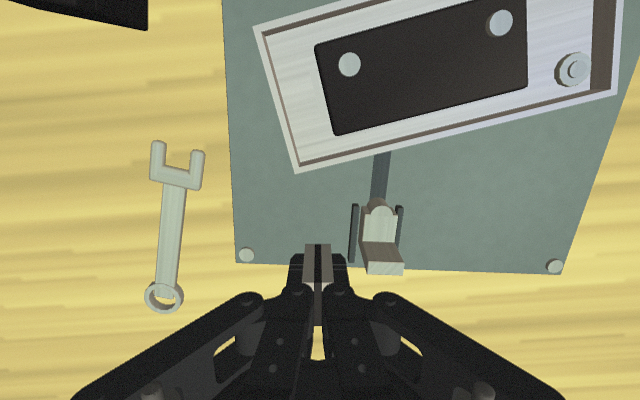

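View pics/c_scene.png

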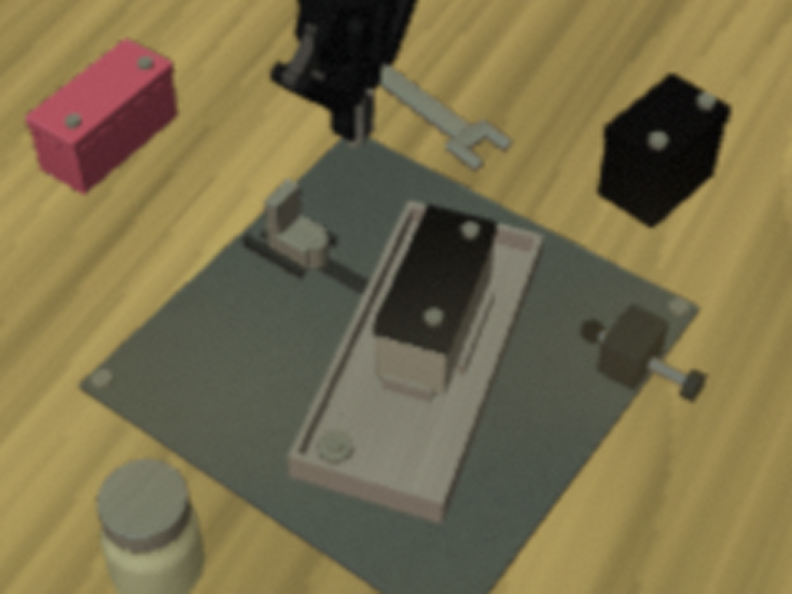

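Call:
{"method": "drive_tool", "body": {
  "increments": "0 0 -0.02 0;0 0 -0.02 0;0 0 -0.015 0;0 0 -0.005 0;0 0 0 0;0 0 0 0"
}}

```text
t: 2.8
eef_pos: [0.5823, -0.0104, 0.045]
tool_rot: [-0.0, 0.999, -0.04, 0.001]
contact_force: [0.4, 0.4, 0.4]
gripper_width: -0.0
```

Call:
{"method": "drive_tool", "body": {
  "increments": "0 0 -0.006 0;0 0 -0.005 0;0.004 -0.0005 0 0;0.004 -0.0005 0 0;0.004 -0.0005 0 0;0 0 0 0;0 0 0 0"
}}

```text
t: 3.38
eef_pos: [0.5935, -0.0119, 0.0324]
tool_rot: [-0.0, 0.999, -0.04, 0.0]
contact_force: [-0.6, -0.5, 0.4]
gripper_width: 0.003
```

Call:
{"method": "drive_tool", "body": {
  "increments": "0.002 0 0 0;0.002 0 0 0;0.002 0 0 0;0.0015 0 0 0;0.0015 0 0 0;0.001 0 0 0;0.001 0 0 0;0 0 0 0"
}}

```text
t: 4.05
eef_pos: [0.603, -0.0119, 0.0321]
tool_rot: [0.0, 0.999, -0.04, -0.001]
contact_force: [-2.9, -0.2, 2.5]
gripper_width: 0.001
```

Call:
{"method": "drive_tool", "body": {
  "increments": "0.0005 0.0002 0.001 0;0.0015 0.0004 0.0005 0;0.0015 0.0004 0 0;0.0015 0.0004 0 0;0.0015 0.0004 0 0;0.0015 0.0004 0 0;0.0015 0.0004 0 0;0.0015 0.0004 0 0;0 0 0 0"
}}

```text
t: 4.8
eef_pos: [0.6155, -0.0088, 0.0338]
tool_rot: [-0.0, 0.999, -0.04, 0.0]
contact_force: [-1.7, 0.2, -0.8]
gripper_width: -0.003
```

Call:
{"method": "drive_tool", "body": {
  "increments": "0.002 0.0005 0 0;0.002 0.0005 0 0;0.002 0.0004 0 0;0.002 0.0004 0 0;0.002 0.0003 0 0;0.002 0.0003 0 0;0.002 0.0003 0 0;0.002 0.0002 0 0;0.002 0.0002 0 0;0.002 0.0002 0 0;0.001 0 0 0;0 0 0 0"
}}

```text
t: 5.8
eef_pos: [0.6365, -0.0055, 0.0338]
tool_rot: [-0.0, 0.999, -0.04, 0.0]
contact_force: [-1.9, -0.0, -1.3]
gripper_width: 0.004
```

```bash
python3 - <<'E'
from h import *
o=bot.get_obs();print(o["t"],o["eef_pos"],o["contact_force"])
im=bot.read_camera("top")[:,:,::-1];im=cv2.resize(im[90:260,250:490],None,fx=3.3,fy=3.3,interpolation=cv2.INTER_CUBIC)
cv2.imwrite("pics/d_top.png",im)
cv2.imwrite("pics/d_wrist.png",bot.read_camera("wrist")[:,:,::-1])
E
```

```text
5.8 [ 0.63649189 -0.00545829  0.03384871] [-1.92229247 -0.02481707 -1.3058174 ]
```

View pics/d_top.png

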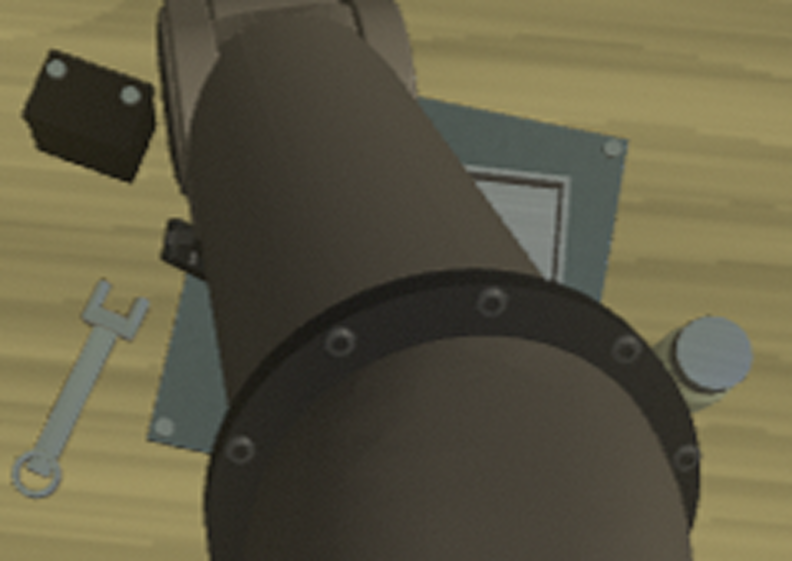

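View pics/d_wrist.png

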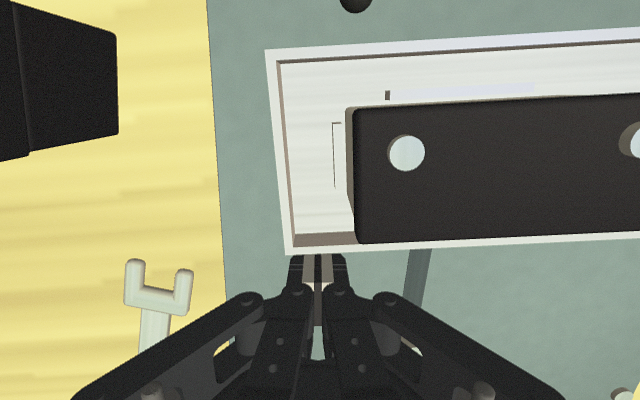

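Call:
{"method": "drive_tool", "body": {
  "increments": "0.0015 0 0 0;0.0015 0 0 0;0.0015 0 0 0;0.0015 0 0 0;0.0015 0 0 0;0.001 0 0 0;0.001 0 0 0;0 0 0 0"
}}

```text
t: 6.57
eef_pos: [0.6458, -0.0052, 0.0338]
tool_rot: [-0.0, 0.999, -0.039, 0.0]
contact_force: [-2.9, 1.9, 0.1]
gripper_width: 0.002
```

Call:
{"method": "drive_tool", "body": {
  "increments": "0.0005 0 0 0;0.0005 0 0 0;0.0005 0 0 0;0 0 0 0"
}}

```text
t: 6.9
eef_pos: [0.6471, -0.0054, 0.0338]
tool_rot: [-0.0, 0.999, -0.04, 0.0]
contact_force: [-3.0, 3.2, 1.1]
gripper_width: 0.001
```

Call:
{"method": "drive_tool", "body": {
  "increments": "0.0005 0.0005 0 0;0.0005 0.0005 0 0;0.0005 0.0002 0 0;0 0 0 0"
}}

```text
t: 7.23
eef_pos: [0.6485, -0.0051, 0.0338]
tool_rot: [0.0, 0.999, -0.04, -0.0]
contact_force: [-4.0, -0.1, 2.0]
gripper_width: 0.003
```

Call:
{"method": "drive_tool", "body": {
  "increments": "0.0005 0 0 0;0.0005 0 0 0;0 0 0 0"
}}

```text
t: 7.48
eef_pos: [0.6496, -0.005, 0.0338]
tool_rot: [0.0, 0.999, -0.04, 0.0]
contact_force: [-4.1, -1.3, 2.4]
gripper_width: -0.002
```

Call:
{"method": "drive_tool", "body": {
  "increments": "0.0005 0 0 0;0.0005 0 0 0;0 0 0 0"
}}

```text
t: 7.73
eef_pos: [0.6507, -0.0049, 0.0338]
tool_rot: [0.0, 0.999, -0.04, 0.0]
contact_force: [-4.4, -2.0, 1.9]
gripper_width: -0.001
```

```bash
python3 - <<'E'
from h import *
cv2.imwrite("pics/e_wrist.png",bot.read_camera("wrist")[:,:,::-1])
E
```

```text
(no output)
```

View pics/e_wrist.png

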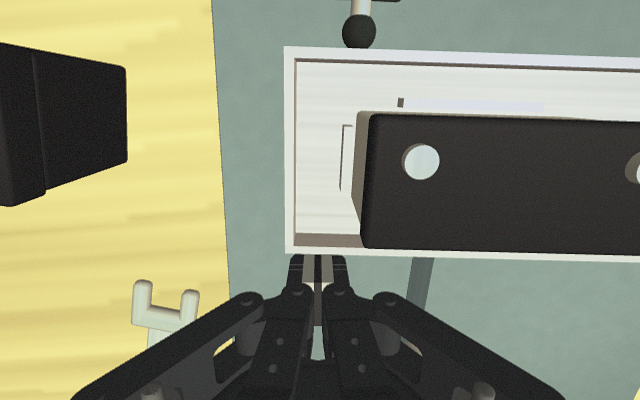

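Call:
{"method": "drive_tool", "body": {
  "increments": "0.0005 0 0 0;0.0005 0 0 0;0 0 0 0"
}}

```text
t: 8.03
eef_pos: [0.6511, -0.0047, 0.0337]
tool_rot: [0.0, 0.999, -0.04, -0.001]
contact_force: [-6.1, -1.7, 3.2]
gripper_width: -0.002
```

Call:
{"method": "drive_tool", "body": {
  "increments": "0.0005 0 0 0;0.0005 0 0 0;0 0 0 0"
}}

```text
t: 8.28
eef_pos: [0.6512, -0.0046, 0.0335]
tool_rot: [0.0, 0.999, -0.04, -0.001]
contact_force: [-7.5, -2.4, 5.3]
gripper_width: -0.0
```

Call:
{"method": "drive_tool", "body": {
  "increments": "0.0005 0 0 0;0.0005 0 0 0;0 0 0 0;0 0 0 0"
}}

```text
t: 8.62
eef_pos: [0.6514, -0.0046, 0.0334]
tool_rot: [0.0, 0.999, -0.04, -0.002]
contact_force: [-10.3, -2.0, 6.1]
gripper_width: 0.0
```

Call:
{"method": "drive_tool", "body": {
  "increments": "0 0 0 0;0 0 0 0;0 0 0 0;0 0 0 0;0 0 0 0"
}}

```text
t: 9.03
eef_pos: [0.6514, -0.0046, 0.0335]
tool_rot: [0.0, 0.999, -0.04, -0.002]
contact_force: [-9.3, 0.3, 6.6]
gripper_width: 0.0
```

```bash
python3 - <<'E'
from h import *
im=bot.read_camera("wrist")[:,:,::-1];cv2.imwrite("pics/f_wrist.png",im)
im=bot.read_camera("scene")[:,:,::-1];cv2.imwrite("pics/f_scene.png",cv2.resize(im[150:330,210:450],None,fx=3.3,fy=3.3,interpolation=cv2.INTER_CUBIC))
E
```

```text
(no output)
```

View pics/f_wrist.png

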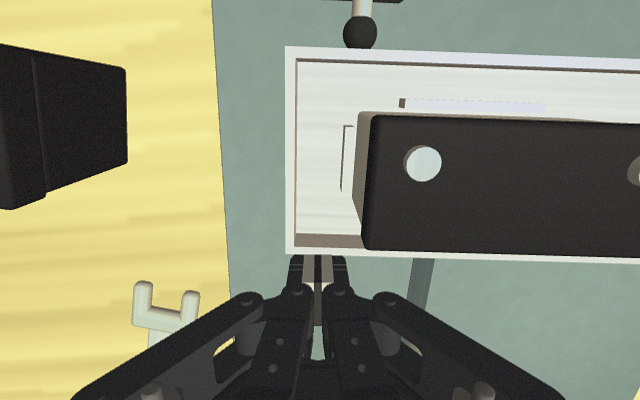

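View pics/f_scene.png

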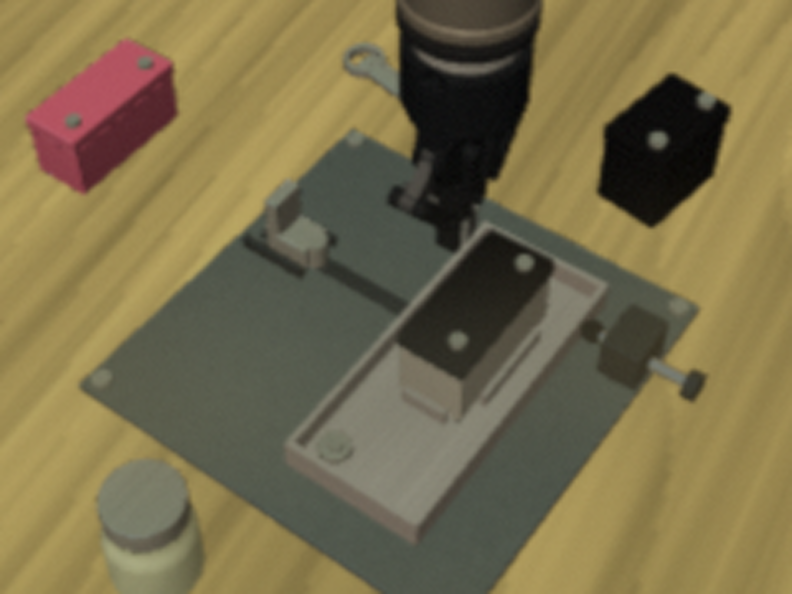

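Call:
{"method": "drive_tool", "body": {
  "increments": "-0.003 0 0 0;-0.008 0.001 0 0;-0.012 0.0015 0 0;-0.012 0.0015 0 0;0 0 0.025 0;0 0 0.03 0;-0.02 -0.009 0.015 0;-0.025 -0.011 0 0;-0.025 -0.011 0 0;-0.02 -0.01 0 0;-0.012 -0.006 0 0;0 0 0 0"
}}

```text
t: 10.13
eef_pos: [0.5143, -0.0489, 0.104]
tool_rot: [0.0, 0.999, -0.04, -0.0]
contact_force: [-0.0, -0.1, -0.3]
gripper_width: -0.005
```

```bash
python3 - <<'E'
from h import *
o=bot.get_obs();print(o["t"],o["eef_pos"],o["contact_force"])
im=bot.read_camera("wrist")[:,:,::-1];cv2.imwrite("pics/g_wrist.png",im)
im=bot.read_camera("scene")[:,:,::-1];cv2.imwrite("pics/g_scene.png",cv2.resize(im[150:330,210:450],None,fx=3.3,fy=3.3,interpolation=cv2.INTER_CUBIC))
E
```

```text
10.1333 [ 0.51433868 -0.04887419  0.1039901 ] [-0.04696188 -0.12180694 -0.29599457]
```

View pics/g_wrist.png

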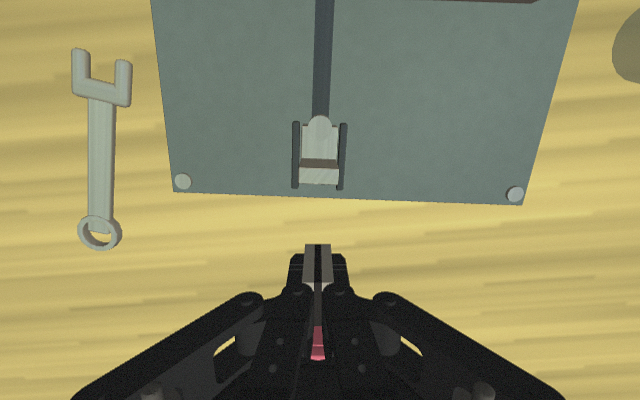

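View pics/g_scene.png

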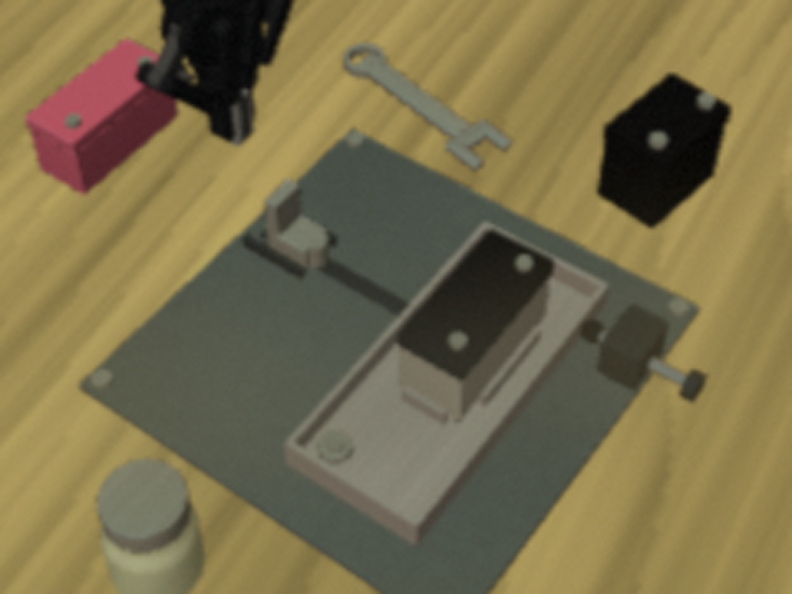

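```bash
python3 - <<'E'
from h import *
im=cv2.imread("pics/a_top.png").astype(int);c=bot.calibration("top")
m=((im[:,:,2]-im[:,:,1])>50).astype(np.uint8)
k=max(cv2.findContours(m,0,2)[0],key=cv2.contourArea)
print(ray(c,cv2.boxPoints(cv2.minAreaRect(k)),.06).round(3))
# keeper tab from wrist: measured at top
cw=bot.calibration("wrist");t=np.array([.66505,-.17631]);th=-.1187
R=np.array([[np.cos(th),-np.sin(th)],[np.sin(th),np.cos(th)]])
print((ray(cw,[[299,183],[339,185],[300,167],[339,169]],.052)[:,:2]-t)@R)
print("nose",(ray(cw,[[320,116]],.026)[:,:2]-t)@R)
E
```

```text
[[ 0.379  0.02   0.06 ]
 [ 0.42   0.015  0.06 ]
 [ 0.409 -0.079  0.06 ]
 [ 0.368 -0.073  0.06 ]]
[[-0.12806752  0.12295346]
 [-0.12835766  0.0988485 ]
 [-0.11822815  0.12256324]
 [-0.11851477  0.0994706 ]]
nose [[-0.09025739  0.11171404]]
```

Call:
{"method": "drive_tool", "body": {
  "increments": "0 0.002 -0.025 0;0 0 -0.025 0;0 0 -0.014 0;0 0 -0.002 0;0.006 -0.0007 0 0;0.006 -0.0007 0 0;0.004 -0.0005 0 0;0.002 -0.0002 0 0;0.001 -0.0001 0 0;0 0 0 0"
}}

```text
t: 11.07
eef_pos: [0.5362, -0.0477, 0.0384]
tool_rot: [-0.0, 0.999, -0.04, 0.001]
contact_force: [-0.5, -1.0, -1.0]
gripper_width: 0.004
```

Call:
{"method": "drive_tool", "body": {
  "increments": "0.001 0 0 0;0.001 -0.0002 0 0;0.001 -0.0001 0 0;0.001 -0.0001 0 0;0.001 -0.0001 0 0;0.002 -0.0002 0 0;0.002 -0.0003 0 0;0.002 -0.0002 0 0;0 0 0 0"
}}

```text
t: 11.82
eef_pos: [0.547, -0.049, 0.0377]
tool_rot: [0.0, 0.999, -0.04, 0.0]
contact_force: [-0.3, -0.5, -0.8]
gripper_width: 0.006
```

```bash
python3 - <<'E'
from h import *
o=bot.get_obs();print(o["t"],o["eef_pos"],o["contact_force"])
im=bot.read_camera("wrist")[:,:,::-1];cv2.imwrite("pics/h_wrist.png",im)
E
```

```text
11.8167 [ 0.54701294 -0.04899455  0.03774925] [-0.30177026 -0.46382169 -0.82184549]
```

View pics/h_wrist.png

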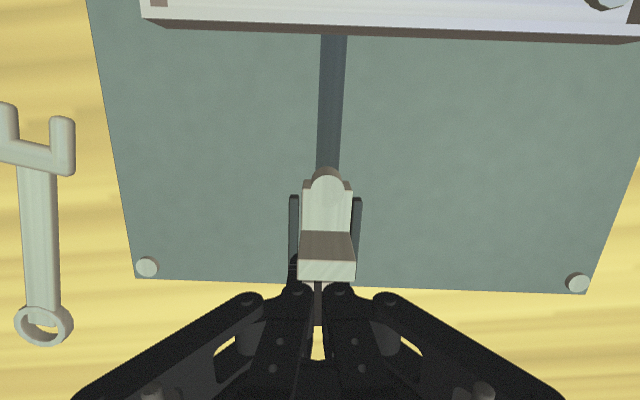

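```bash
cat >> h.py <<'E'
t0=np.array([.66505,-.17631]);th0=-.1187
R0=np.array([[np.cos(th0),-np.sin(th0)],[np.sin(th0),np.cos(th0)]])
def cr(P): return (np.atleast_2d(P)[:,:2]-t0)@R0
E
python3 - <<'E'
from h import *
cw=bot.calibration("wrist")
print(cr(ray(cw,[[298,281],[355,281],[300,260],[354,260]],.052)),"nose",cr(ray(cw,[[327,166]],.026)))
print(cr(bot.get_obs()["eef_pos"]))
print("tray near wall bottom/top",cr(ray(cw,[[147,19],[560,36]],.026)))
E
```

```text
[[-0.12172332  0.12072789]
 [-0.12079272  0.09702944]
 [-0.11175536  0.12010718]
 [-0.11089442  0.09823285]] nose [[-0.07839223  0.11001502]]
[[-0.1322682   0.11251205]]
tray near wall bottom/top [[-0.02293895  0.18288019]
 [-0.02233557  0.02053348]]
```

Call:
{"method": "drive_tool", "body": {
  "increments": "0.002 -0.0006 0 0;0.003 -0.0005 0 0;0.003 -0.0004 0 0;0.003 -0.0004 0 0;0.003 -0.0004 0 0;0.003 -0.0004 0 0;0.003 -0.0004 0 0;0.003 -0.0004 0 0;0.003 -0.0004 0 0;0.002 -0.0003 0 0;0.002 -0.0003 0 0;0 0 0 0"
}}

```text
t: 12.87
eef_pos: [0.5771, -0.0536, 0.0378]
tool_rot: [0.0, 0.999, -0.04, 0.0]
contact_force: [-0.3, -0.0, 0.5]
gripper_width: 0.002
```

Call:
{"method": "drive_tool", "body": {
  "increments": "0.002 -0.0002 0 0;0.002 -0.0002 0 0;0.002 -0.0003 0 0;0.002 -0.0002 0 0;0.002 -0.0003 0 0;0.002 -0.0003 0 0;0.001 -0.0001 0 0;0.001 -0.0001 0 0;0 0 0 0"
}}

```text
t: 13.62
eef_pos: [0.5908, -0.0552, 0.0379]
tool_rot: [0.0, 0.999, -0.04, 0.0]
contact_force: [-1.0, -0.5, 1.2]
gripper_width: 0.003
```

```bash
python3 - <<'E'
from h import *
print(cr(bot.get_obs()["eef_pos"]))
im=bot.read_camera("wrist")[:,:,::-1];cv2.imwrite("pics/i_wrist.png",im)
E
```

```text
[[-0.08802213  0.11147746]]
```

View pics/i_wrist.png

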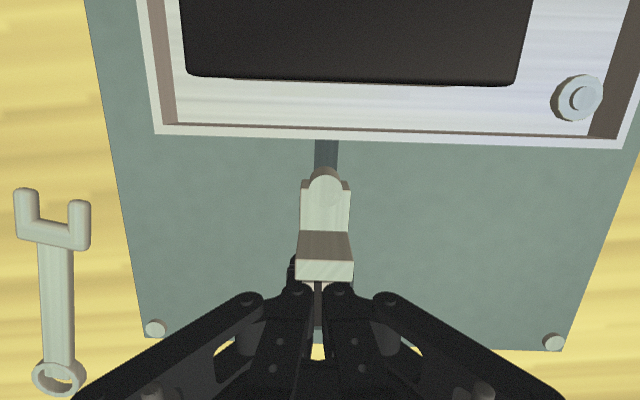

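Call:
{"method": "drive_tool", "body": {
  "increments": "0.002 -0.0003 0 0;0.002 -0.0003 0 0;0.002 -0.0003 0 0;0.002 -0.0003 0 0;0.001 -0.0002 0 0;0.001 -0.0001 0 0;0.001 -0.0001 0 0;0 0 0 0"
}}

```text
t: 14.33
eef_pos: [0.6018, -0.0566, 0.0378]
tool_rot: [-0.0, 0.999, -0.04, 0.0]
contact_force: [-1.2, -0.4, 0.5]
gripper_width: 0.004
```

Call:
{"method": "drive_tool", "body": {
  "increments": "0.001 -0.0001 0 0;0.0005 -0.0001 0 0;0.0005 0 0 0;0 0 0 0"
}}

```text
t: 14.67
eef_pos: [0.6036, -0.0568, 0.0378]
tool_rot: [0.0, 0.999, -0.04, 0.0]
contact_force: [-3.6, -0.3, 0.6]
gripper_width: 0.004
```

Call:
{"method": "drive_tool", "body": {
  "increments": "0.0005 -0.0001 0 0;0.0005 0 0 0;0 0 0 0"
}}

```text
t: 14.92
eef_pos: [0.6046, -0.0569, 0.0378]
tool_rot: [0.0, 0.999, -0.04, 0.0]
contact_force: [-1.9, 0.1, 1.5]
gripper_width: 0.002
```

Call:
{"method": "drive_tool", "body": {
  "increments": "0.0005 -0.0001 0 0;0.0005 0 0 0;0 0 0 0"
}}

```text
t: 15.17
eef_pos: [0.6056, -0.0571, 0.0378]
tool_rot: [0.0, 0.999, -0.04, 0.0]
contact_force: [-1.0, -0.2, 0.5]
gripper_width: 0.001
```

Call:
{"method": "drive_tool", "body": {
  "increments": "0.0005 -0.0001 0 0;0.0005 0 0 0;0 0 0 0"
}}

```text
t: 15.42
eef_pos: [0.6066, -0.0572, 0.0378]
tool_rot: [0.0, 0.999, -0.04, 0.0]
contact_force: [-2.1, -0.4, 0.0]
gripper_width: -0.004
```

Call:
{"method": "drive_tool", "body": {
  "increments": "0.0005 -0.0001 0 0;0.0005 0 0 0;0 0 0 0"
}}

```text
t: 15.67
eef_pos: [0.607, -0.0572, 0.0377]
tool_rot: [0.0, 0.999, -0.04, -0.001]
contact_force: [-4.0, 0.1, 3.0]
gripper_width: 0.001
```

Contact at x≈0.607. Build the force up slowly.

Call:
{"method": "drive_tool", "body": {
  "increments": "0.0005 -0.0001 0 0;0.0005 0 0 0;0 0 0 0"
}}

```text
t: 15.92
eef_pos: [0.6071, -0.0573, 0.0376]
tool_rot: [0.0, 0.999, -0.04, -0.002]
contact_force: [-8.0, 0.2, 4.1]
gripper_width: -0.003
```

Call:
{"method": "drive_tool", "body": {
  "increments": "0.0005 -0.0001 0 0;0.0005 0 0 0;0 0 0 0"
}}

```text
t: 16.17
eef_pos: [0.6072, -0.0573, 0.0374]
tool_rot: [0.0, 0.999, -0.04, -0.002]
contact_force: [-9.0, 0.0, 7.0]
gripper_width: 0.001
```

Call:
{"method": "drive_tool", "body": {
  "increments": "0.0005 -0.0001 0 0;0.0005 0 0 0;0 0 0 0"
}}

```text
t: 16.42
eef_pos: [0.6074, -0.0574, 0.0373]
tool_rot: [0.0, 0.999, -0.04, -0.003]
contact_force: [-11.8, 1.1, 9.1]
gripper_width: 0.003
```

Call:
{"method": "drive_tool", "body": {
  "increments": "0.0005 -0.0001 0 0;0 0 0 0;0 0 0 0;0 0 0 0;0 0 0 0"
}}

```text
t: 16.83
eef_pos: [0.6074, -0.0574, 0.0373]
tool_rot: [0.0, 0.999, -0.04, -0.004]
contact_force: [-12.3, 1.7, 9.7]
gripper_width: -0.001
```

Call:
{"method": "drive_tool", "body": {
  "increments": "0.0003 0 0 0;0 0 0 0;0 0 0 0;0 0 0 0;0 0 0 0"
}}

```text
t: 17.25
eef_pos: [0.6075, -0.0574, 0.0373]
tool_rot: [0.0, 0.999, -0.04, -0.004]
contact_force: [-13.2, 1.5, 9.9]
gripper_width: -0.0
```

Call:
{"method": "drive_tool", "body": {
  "increments": "0.0005 -0.0001 0 0;0 0 0 0;0 0 0 0;0 0 0 0;0 0 0 0;0 0 0 0"
}}

```text
t: 17.75
eef_pos: [0.6076, -0.0574, 0.0372]
tool_rot: [0.0, 0.999, -0.04, -0.004]
contact_force: [-14.4, 1.6, 11.3]
gripper_width: 0.001
```

Call:
{"method": "drive_tool", "body": {
  "increments": "-0.003 0.0003 0 0;-0.004 0.0005 0 0;-0.006 0.0007 0 0;-0.01 0.0012 0 0;-0.012 0.0014 0 0;-0.012 0.0014 0 0;0 0 0.03 0;0 0 0.035 0;-0.02 0 0.035 0;-0.03 0 0.03 0;-0.02 0 0 0;0 0 0 0"
}}

```text
t: 18.75
eef_pos: [0.4922, -0.0526, 0.1688]
tool_rot: [0.001, 0.999, -0.04, 0.001]
contact_force: [-0.7, -0.3, -1.0]
gripper_width: 0.001
```

```bash
python3 - <<'E'
from h import *
o=bot.get_obs();print(o["t"],o["eef_pos"],o["contact_force"])
im=bot.read_camera("wrist")[:,:,::-1];cv2.imwrite("pics/j_wrist.png",im)
im=bot.read_camera("scene")[:,:,::-1];cv2.imwrite("pics/j_scene.png",cv2.resize(im[150:330,210:450],None,fx=3.3,fy=3.3,interpolation=cv2.INTER_CUBIC))
E
```

```text
18.75 [ 0.49222435 -0.05257832  0.16882277] [-0.73307735 -0.34105941 -1.03902598]
```

View pics/j_wrist.png

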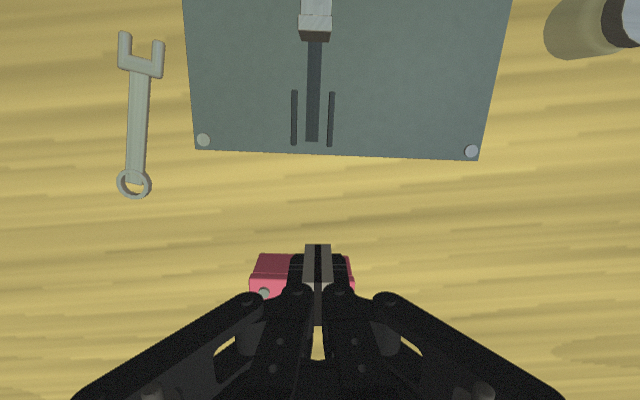

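View pics/j_scene.png

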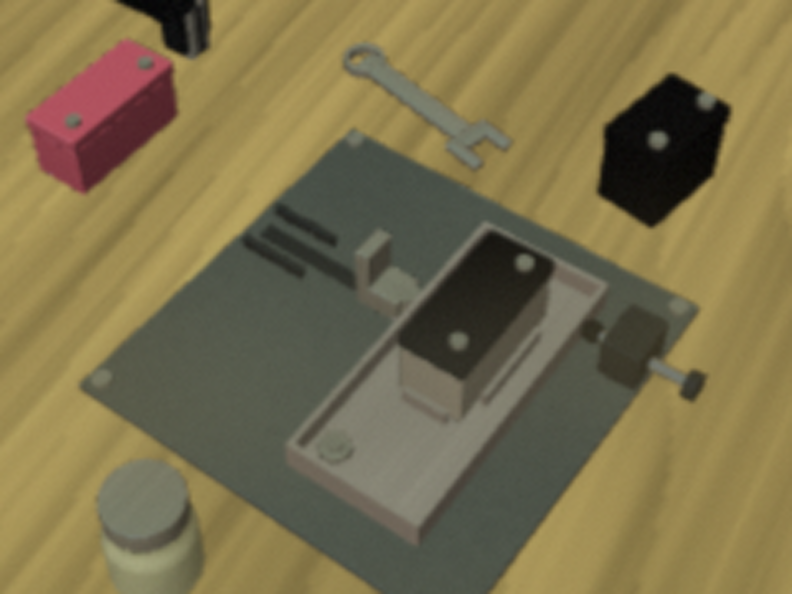

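Call:
{"method": "drive_tool", "body": {
  "increments": "0.02 0 0.03 0;0.03 0 0 0;0.02 0 0 0;0 0 0 0;0 0 0 0"
}}

```text
t: 19.27
eef_pos: [0.5663, -0.0518, 0.1961]
tool_rot: [-0.0, 0.999, -0.039, -0.0]
contact_force: [0.2, -0.3, 0.1]
gripper_width: 0.0
```

```bash
python3 - <<'E'
from h import *
o=bot.get_obs();print(o["t"],o["eef_pos"],o["contact_force"])
im=bot.read_camera("wrist")[:,:,::-1];cv2.imwrite("pics/k_wrist.png",im)
cv2.imwrite("pics/k_wz.png",cv2.resize(im[0:200,180:430],None,fx=3,fy=3,interpolation=cv2.INTER_CUBIC))
E
```

```text
19.2667 [ 0.56631402 -0.0518466   0.19613664] [ 0.21828131 -0.25673372  0.1305136 ]
```

View pics/k_wz.png

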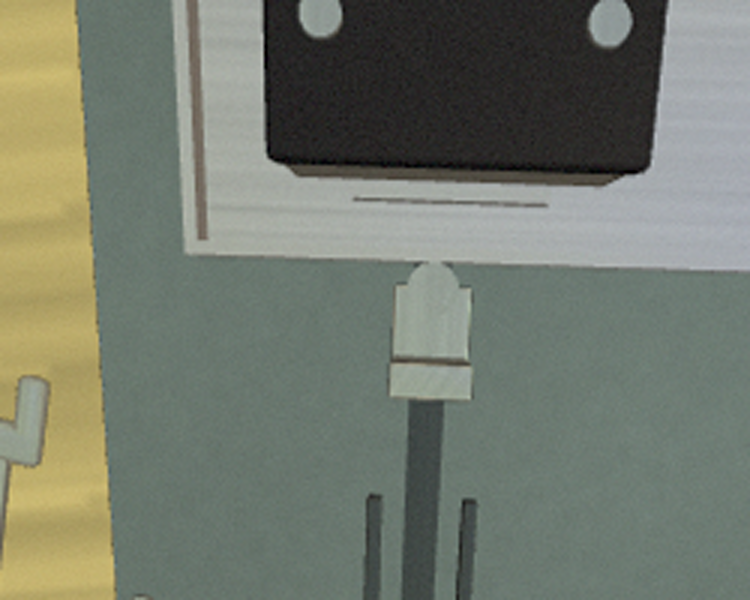

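The nose touches the near wall, at zoomed pixel (433,262). The battery sits upright in its ribs and the arm is clear, so I'm handing in.

```bash
python3 -c "
from station import bot
print(bot.hand_in())"
```

```text
the job is handed in; nothing more can be done
None
```

I pushed the tray home by its free corner, nipped it with the keeper, backed the arm clear and handed the job in at about 19 s of the 72 s allowed. No verdict was reported.

- **Seating the tray:** With the fingers shut, I pushed near the free corner until the tray stopped moving. The tool force rose from about 4 N while sliding to about 10 N against the screw. I held it there for more than 0.5 s with the keeper still parked.
- **Nipping with the keeper:** I then slid the keeper up by its tab until the nose met the tray. I built the force on the tab up to about 13–14 N, held it for about 1.3 s, and drew straight back.
- **Last checks:** In the final pictures:
  - the keeper nose touches the near wall and the screw tip touches the far wall;
  - the tray stands close to the cradle's heading, and the battery is upright in its ribs;
  - the spare, jar and wrench look unmoved by eye, and the tool force reads near zero.

**Not confirmed:** The forces on the screw and between keeper and tray were inferred from the tool force, not measured. I estimated about 5–7 N on the screw when seating. At the nip I estimated 11–12 N from keeper to tray and a few newtons on the screw. While pressing, the tool also read an upward force that I did not explain, up to about 6 N at the tray and 11 N at the keeper.

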